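# Clear the bench after a purification run

## Task

The run is over: clear what is left on the bench in front of the fume hood. Stand the two amber sample vials in the blue vial tray, each upright in a bay of its own, never letting them tip over; put the two used white cartridges into the yellow waste tub, and lay the steel column along one of the grooves of the grey column rack, centred and fully seated. Leave the glass bottle and the beaker where they stand.

Things in the scene. Friction and masses are not known exactly. Their poses are not given: they have to be found in the camera images.
- vial_red: amber glass sample vial, 28 mm diameter, 61 mm tall overall, with a paper band and a red screw cap (27 mm diameter, the top 17 mm); stands upright on the bench at the start; about 40 g. Origin: centre of its underside; z points up through the cap
- vial_black: amber glass sample vial, 28 mm diameter, 61 mm tall overall, with a paper band and a black screw cap (27 mm diameter, the top 17 mm); stands upright on the bench at the start; about 40 g. Origin: centre of its underside; z points up through the cap
- cart_green: used cartridge lying along its x: white cylindrical body 22 mm in diameter with a tan band; green hexagonal collars, 27 mm across flats, 12 mm wide, centred 40 mm either side of the middle; thin white nozzles, 116 mm overall; about 45 g. Origin: middle of its axis, 13.5 mm above the bench at the start; x along its length
- cart_orange: used cartridge lying along its x: white cylindrical body 22 mm in diameter with a tan band; orange hexagonal collars, 27 mm across flats, 12 mm wide, centred 40 mm either side of the middle; thin white nozzles, 116 mm overall; about 45 g. Origin: middle of its axis, 13.5 mm above the bench at the start; x along its length
- column: stainless-steel chromatography column lying along its x: round tube 14 mm in diameter; at each end a hexagonal nut, 20 mm across flats, 20 mm long (48 to 68 mm from the middle; a thin dark ring starts at 46 mm) and a small black plug; 148 mm overall; about 220 g. Origin: middle of its axis, 10 mm above the bench at the start; x along its length
- vial_tray: fixed blue plastic tray, 100 mm (its x) by 148 mm (its y), 28 mm high, floor and walls 4 mm thick, divided into six open bays, each 44 mm square inside, two along x and three along y. Bay centres at x = -24 or +24 mm and y = -48, 0 or +48 mm from the origin. All bays empty at the start; any will do. Origin: centre of its underside, on the bench; z up
- waste_tub: fixed yellow plastic tub, open on top, 130 mm (its x) by 170 mm (its y) outside, 60 mm high, walls and floor 5 mm thick; the rim has a narrow lip outside with a tab at each y end. The cartridges may lie anyhow in it, below the rim. Origin: centre of its underside, on the bench; z up
- column_rack: fixed rack: grey base 112 mm (x) by 92 mm (y), 6 mm thick, with two black W-shaped rubber saddles, 10 mm thick, across x at y = -34 and +34 mm (58 mm free between them). Their 90-degree V notches (bottom 18 mm, peaks 43 mm above bench) form two empty grooves along y at x = -25 and +25 mm; either will do. Tube rests in the notches, axis 28 mm high, end nuts outside. Origin: centre of underside
- bottle: bystander: closed clear glass laboratory bottle with a blue cap 44 mm wide and a paper label, 56 mm diameter, 105 mm tall, standing loose at one side. Origin: centre of its underside
- beaker: bystander: empty clear glass beaker, 50 mm diameter at the rim, 68 mm tall, standing loose at one side. Origin: centre of its underside

How it is judged:
By the outcome, as a careful person would: the job done as asked, in the order asked, and still so for the second after the job is handed in, with the robot touching nothing.
It also fails if it takes over 122 s, if anything falls off the work surface, if the arm or the gripper's body presses on something with over 40 N, if the wrist force passes 120 N, or if a joint passes its speed limit or range.

## Robot

A 7-joint arm with a two-finger parallel gripper is mounted at the origin on the work surface. World frame = base frame: x ahead of the robot, y to its left, z up, the work surface at z = 0. Lengths are in m, angles in rad, forces in N, time in s.
With the tool pointing down it reaches from about 0.425 to 0.825 m from the base axis. Payload 3.6 kg.
Tool frame: the origin (TCP) lies where the fingers leave the gripper's body, on its centre line; the fingertips stand 73 mm ahead of it and the grasp point (between the pads) lies 54 mm ahead of it; x points along the fingers, y is the direction in which the jaws open and shut, and the axes are right-handed (so a half turn about x gives the same grasp; the last joint's range is limited). The gripper opens to 85 mm and grips with 20 to 120 N. Pads are 22 mm wide; open, the fingers measure 114 mm over their backs; the gripper's body (76 mm by 85 mm) begins 54 mm behind the grasp point. The pads swing forward as they close: fully open they stand 13 mm farther back than shut.
Start: joints at [1.321, 0.615, -0.013, 1.423, 0.008, 1.103, -0.04], TCP at [0.144, -0.634, 0.304] pointing down, gripper open.
Joint ranges: [-3.12, 3.12], [-0.3, 2.06], [-1.34, 1.32], [0.26, 2.42], [-1.36, 4.5], [0.01, 1.98], [-2.84, 2.84]. Speed limits (rad/s): [2.79, 2.79, 3.14, 3.14, 3.14, 3.14, 3.14].

## Interface

Orientations are given as a unit quaternion [x, y, z, w].
In Python, from station import arm, snapshot, camera_info, ticket gives the robot as it stands. Calls block until the motion is done:
- arm.movep(position, orientation): joint-space move of the TCP to a pose.
- arm.line_to(position, velocity=0.15, ori=None): straight line of the TCP; ori=None keeps the orientation; velocity is the mean speed in m/s.
- arm.move_j(angles): joint-space move.
- arm.move_gripper(opening, effort=None): opening from 0.0 (shut) to 1.0 (fully open); effort is the grip in N (None keeps the last); returns when the fingers have stopped.
- arm.pause(seconds).
- arm.ik(position, orientation): joint angles nearest the present ones, or None.
- snapshot(name): name is "scene" or "top" or "wrist"; returns the picture (480x640x3 uint8, blue, green, red); there is no depth.
- camera_info(name): a dict with "fx", "fy", "cx", "cy" (pixels), "R" (3x3) and "t" (3): a world point X has camera coordinates R X + t; the wrist camera has in their place "T_tool_cam" (4x4, takes a point from camera to tool coordinates, whose origin is the TCP and whose axes are the tool frame's). Camera axes: x right, y down, z forward; pixel columns grow to the right and rows downward; lengths in m; the calibration is good to about 2 mm. A picture is of the moment at which its call begins: read the wrist's pose just before it. camera_info takes no time and is no camera call.
A pose or a line that the arm cannot do raises arm.MotionError and nothing moves.
- ticket.finish_job(): hands the job in, once; it reports no verdict.
Readings, each from a call of its own:
- arm.read_time(): time.
- arm.read_joint_positions(): joint angles.
- arm.read_dq(): joint speeds.
- arm.read_effort(): joint torques, N m.
- arm.read_tool_pos(): TCP position.
- arm.read_eef_rot(): TCP orientation.
- arm.read_ft_force(): force on the tool from outside, world axes, zero at the start.
- arm.read_wrist_torque(): the same for the moment, N m.
- arm.read_opening(): opening from 0.0 (shut) to 1.0 (fully open).
Only numpy, scipy, OpenCV 4.12 (cv2) and the standard library are available. Lean on these libraries where they do the work, as an engineer would, in place of code of your own. Each camera call takes 0.05 s, during which the arm holds its last target.

## Working session

There is one attempt and no reset: what is moved stays moved. The work goes in short steps, each a Python script; the robot and the scene stay as the last script left them, time stands still between calls to the robot, and variables do not carry over. Pictures are saved under pics/ and viewed, and the job is handed in when it is done.

```bash
ls; mkdir -p pics
python3 - <<'E'
from station import arm, snapshot, camera_info
import cv2
for n in("scene","top","wrist"):
    cv2.imwrite(f"pics/a_{n}.png",snapshot(n)); print(n,camera_info(n))
print(arm.read_time(),arm.read_tool_pos(),arm.read_eef_rot())
E
```

```text
pics
scene {'fx': 461.3027350248203, 'fy': 461.3027350248203, 'cx': 324.4533796289994, 'cy': 239.5471265804091, 'R': array([[-0.58760586,  0.8091456 , -0.00165678],
       [ 0.55368109,  0.40059136, -0.73004371],
       [-0.59004797, -0.42989529, -0.68339845]]), 't': array([ 0.30614847, -0.22150505,  1.29201883])}
top {'fx': 471.62187726632095, 'fy': 471.62187726632095, 'cx': 320.4551667402659, 'cy': 236.7189978767879, 'R': array([[ 0.03047832, -0.99952546,  0.00446324],
       [-0.9762523 , -0.03072624, -0.21444662],
       [ 0.21448199,  0.00217872, -0.97672551]]), 't': array([-3.80436779e-04,  4.91831594e-01,  1.01335428e+00])}
wrist {'fx': 391.4412792184297, 'fy': 391.4412792184297, 'cx': 317.8206679487192, 'cy': 234.30553990861068, 'T_tool_cam': array([[-7.09196184e-04, -2.84647896e-01,  9.58631875e-01,
        -6.91399093e-02],
       [ 9.99999735e-01, -4.20080064e-05,  7.27326645e-04,
        -8.54114503e-04],
       [-1.66761785e-04,  9.58632137e-01,  2.84647850e-01,
        -7.38889351e-02],
       [ 0.00000000e+00,  0.00000000e+00,  0.00000000e+00,
         1.00000000e+00]])}
0.15 [ 0.14353782 -0.63349671  0.30301591] [-0.70263641 -0.07932089  0.70280661 -0.07793039]
```

View pics/a_top.png

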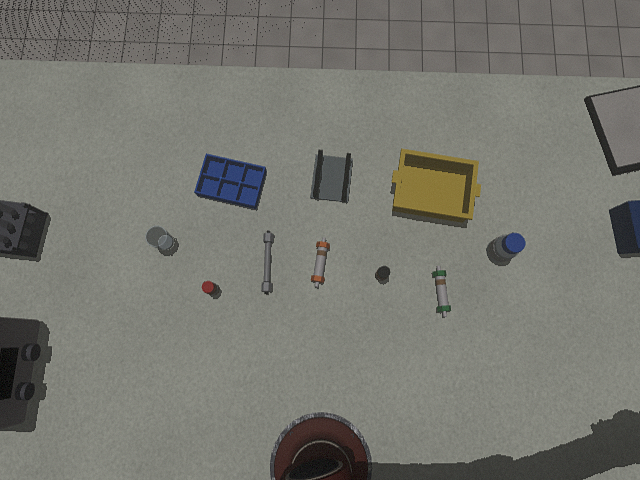

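View pics/a_scene.png

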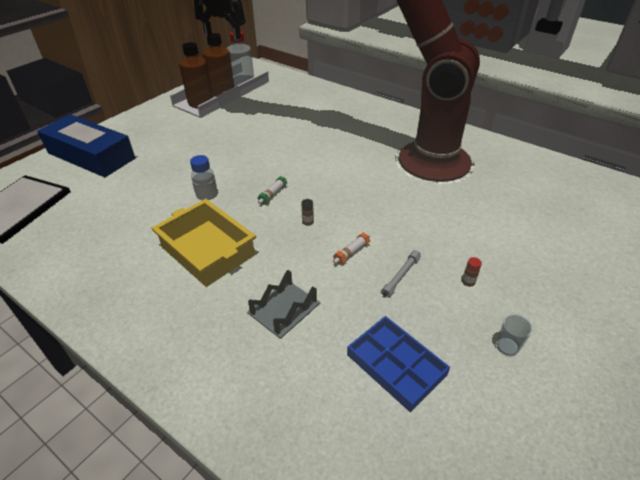

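View pics/a_wrist.png

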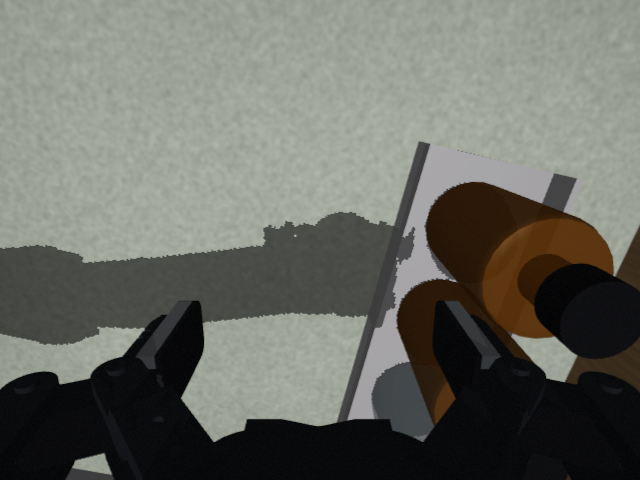

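The top view shows the red vial at (209,288), black vial at (383,274), orange cartridge at (320,263), green cartridge at (442,292), column at (267,262), tray at (231,181), rack at (332,176) and tub at (435,187). The bystanders are the bottle at (513,243) and the beaker at (165,242). The gripper starts at the side, above a tray of amber bottles.

```bash
cat > h.py <<'E'
import numpy as np, cv2
from station import arm, snapshot, camera_info, ticket
from scipy.spatial.transform import Rotation as Rn
def ext(n, pose=None):
    c=camera_info(n)
    K=(c['fx'],c['fy'],c['cx'],c['cy'])
    if n=='wrist':
        p,q=pose; T=np.eye(4);T[:3,:3]=Rn.from_quat(q).as_matrix();T[:3,3]=p
        W=T@np.array(c['T_tool_cam']); return K,W[:3,:3],W[:3,3]
    R=np.array(c['R']);t=np.array(c['t']); return K,R.T,-R.T@t
def cast(E,px,z):
    K,Rw,o=E; px=np.atleast_2d(np.asarray(px,float))
    d=np.c_[(px[:,0]-K[2])/K[0],(px[:,1]-K[3])/K[1],np.ones(len(px))]@Rw.T
    return o+d*((z-o[2])/d[:,2])[:,None]
def proj(E,X):
    K,Rw,o=E; c=(np.atleast_2d(X)-o)@Rw
    return np.c_[K[0]*c[:,0]/c[:,2]+K[2],K[1]*c[:,1]/c[:,2]+K[3]]
def hsv(im): return cv2.cvtColor(im,cv2.COLOR_BGR2HSV)
RANGES=dict(red=[((0,120,60),(6,255,255)),((172,120,60),(180,255,255))],orange=[((6,150,90),(16,255,255))],green=[((55,90,40),(95,255,255))],
 blue=[((105,140,50),(130,255,255))],yellow=[((20,120,60),(35,255,255))])
def mask(im,c):
    h=hsv(im); m=np.zeros(im.shape[:2],np.uint8)
    for a,b in RANGES[c]: m|=cv2.inRange(h,a,b)
    return m
def blobs(m,amin=20,roi=None):
    if roi: 
        mm=np.zeros_like(m);u0,v0,u1,v1=roi;mm[v0:v1,u0:u1]=m[v0:v1,u0:u1];m=mm
    n,l,s,c=cv2.connectedComponentsWithStats(m)
    return sorted([(int(s[i,4]),c[i].round(1),s[i,:4]) for i in range(1,n) if s[i,4]>=amin],key=lambda b:-b[0])
def wsnap(name):
    pose=(np.array(arm.read_tool_pos()),np.array(arm.read_eef_rot()))
    im=snapshot('wrist'); cv2.imwrite(f'pics/{name}.png',im); return im,ext('wrist',pose)
def down(yaw):
    "tool x down, jaw axis (tool y) at angle yaw in world xy"
    y=np.array([np.cos(yaw),np.sin(yaw),0]);x=np.array([0,0,-1.]);z=np.cross(x,y)
    return Rn.from_matrix(np.c_[x,y,z]).as_quat()
E
python3 - <<'E'
from h import *
im=cv2.imread('pics/a_top.png');E=ext('top'); print(E[2])
sc=cv2.imread('pics/a_scene.png');S=ext('scene');print(S[2])
for c,z in(('red',.061),('orange',.018),('green',.018)):
    for n,i,e in(('top',im,E),('scene',sc,S)):
        for b in blobs(mask(i,c),12)[:6]: print(c,n,b[0],b[1],cast(e,b[1],z)[0].round(4))
for c,z in (('blue',.028),('yellow',.06)):
    m=mask(im,c)
    cs,_=cv2.findContours(m,cv2.RETR_EXTERNAL,cv2.CHAIN_APPROX_NONE)
    for k in cs:
        if cv2.contourArea(k)>800:
            r=cv2.minAreaRect(k); print(c,r,cast(E,cv2.boxPoints(r),z)[:,:2].round(3).tolist())
g=cv2.cvtColor(im,cv2.COLOR_BGR2GRAY)
for b in blobs((g<50).astype(np.uint8)*255,15,(300,140,400,300)): print('dark',b,cast(E,b[1],.061)[0].round(4))
cv2.imwrite('pics/b_top.png',cv2.resize(im[140:340,130:530],None,fx=2,fy=2,interpolation=cv2.INTER_CUBIC))
E
```

```text
[0.26281707 0.01252406 1.0952423 ]
[1.06489088 0.39644714 0.72176252]
red top 109 [207.4 286.5] [0.3705 0.2591 0.061 ]
red scene 215 [460.6  54. ] [-0.6049 -0.1999  0.061 ]
red scene 142 [474.1 264.1] [0.3782 0.2629 0.061 ]
red scene 48 [466.4  42.7] [-0.7222 -0.2279  0.061 ]
red scene 47 [234.2  37.8] [-0.2378 -0.9901  0.061 ]
orange top 33 [321.9 244.1] [0.4819 0.011  0.018 ]
orange top 25 [317.1 278.1] [0.402  0.0197 0.018 ]
orange scene 48 [341.3 255.9] [0.4777 0.0133 0.018 ]
orange scene 34 [365.  236.7] [0.3963 0.022  0.018 ]
green top 35 [445.1 308.1] [ 0.3427 -0.2724  0.018 ]
green top 29 [440.7 272.7] [ 0.4233 -0.2644  0.018 ]
green scene 30 [264.4 196.2] [ 0.4172 -0.2596  0.018 ]
green scene 19 [282.4 179.3] [ 0.3361 -0.2691  0.018 ]
blue ((229.3988037109375, 179.4514617919922), (62.955257415771484, 39.53630828857422), 12.633360862731934) [[0.596, 0.316], [0.694, 0.304], [0.664, 0.154], [0.567, 0.169]]
yellow ((435.86090087890625, 184.27471923828125), (88.91952514648438, 59.91997146606445), 9.211027145385742) [[0.565, -0.135], [0.71, -0.158], [0.681, -0.362], [0.538, -0.334]]
dark (232, array([317.6, 174.6]), array([313, 150,  11,  49], dtype=int32)) [0.6367 0.0259 0.061 ]
dark (212, array([345.6, 178.4]), array([340, 154,  11,  48], dtype=int32)) [ 0.6295 -0.039   0.061 ]
dark (95, array([382.3, 272.9]), array([375, 267,  15,  14], dtype=int32)) [ 0.4124 -0.1242  0.061 ]
```

View pics/b_top.png

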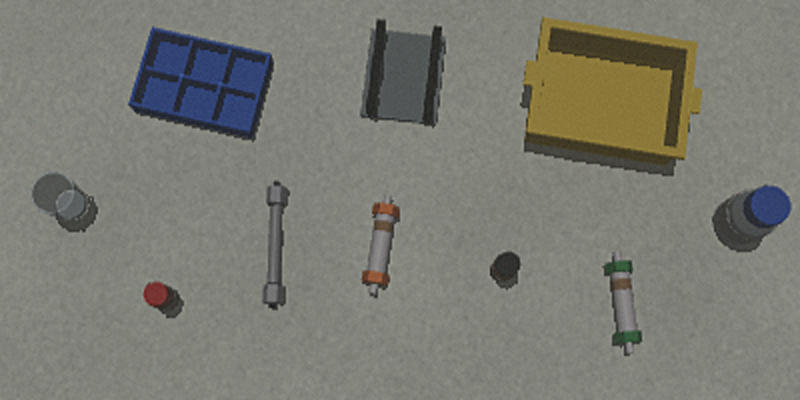

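The 2x crop of the top view confirms the same layout. Both cartridges and the column lie roughly along world x. The rack grooves run along world y, because its saddles extend along x. Next I'll leave the start corner and survey from the wrist camera.

Run:
```python
from h import *
p=np.array(arm.read_tool_pos())
for yaw in (np.pi/2,-np.pi/2,0,np.pi):
    for P in ([.45,.15,.36],[.45,-.15,.36],[.55,.15,.36],[.55,-.15,.36]):
        q=arm.ik(P,down(yaw)); print(round(yaw,2),P,None if q is None else np.round(q,2))
print(Rn.from_quat(arm.read_eef_rot()).as_matrix().round(2).tolist())
arm.line_to([p[0],p[1],.37],velocity=.2)
arm.movep([.44,-.17,.38],down(np.pi/2)); 
im,E=wsnap('w1'); print(E[2],arm.read_time())
arm.movep([.44,.17,.38],down(np.pi/2)); im,E=wsnap('w2'); print(E[2],arm.read_time(),arm.read_joint_positions())
```

```text
1.57 [0.45, 0.15, 0.36] [ 0.42  0.51 -1.2   1.8   0.51  1.19  0.64]
1.57 [0.45, -0.15, 0.36] [ 0.91  0.39 -0.89  1.81  0.34  1.1   1.47]
1.57 [0.55, 0.15, 0.36] [ 0.36  0.7  -1.23  1.56  0.67  1.37  0.63]
1.57 [0.55, -0.15, 0.36] [ 0.73  0.55 -0.83  1.56  0.42  1.22  1.4 ]
-1.57 [0.45, 0.15, 0.36] [ 0.17  0.36 -0.74  1.81  0.27  1.08 -2.24]
-1.57 [0.45, -0.15, 0.36] [ 0.41  0.29 -0.17  1.82  0.06  1.04 -1.36]
-1.57 [0.55, 0.15, 0.36] [ 0.02  0.48 -0.51  1.57  0.25  1.16 -2.11]
-1.57 [0.55, -0.15, 0.36] [ 0.33  0.44 -0.15  1.57  0.07  1.13 -1.41]
0 [0.45, 0.15, 0.36] [ 0.36  0.45 -1.06  1.8   0.43  1.14 -0.84]
0 [0.45, -0.15, 0.36] [ 0.66  0.32 -0.51  1.81  0.18  1.06  0.08]
0 [0.55, 0.15, 0.36] [ 0.24  0.58 -0.92  1.56  0.47  1.24 -0.75]
0 [0.55, -0.15, 0.36] [ 0.55  0.48 -0.51  1.57  0.25  1.16 -0.01]
3.14 [0.45, 0.15, 0.36] [ 0.4   0.48 -1.15  1.8   0.48  1.17  2.25]
3.14 [0.45, -0.15, 0.36] [ 0.1   0.29  0.23  1.83 -0.07  1.03 -2.78]
3.14 [0.55, 0.15, 0.36] [ 0.34  0.66 -1.15  1.56  0.62  1.33  2.26]
3.14 [0.55, -0.15, 0.36] [ 0.04  0.45  0.29  1.58 -0.14  1.13 -2.78]
[[-0.0, 0.22, -0.98], [0.0, -0.98, -0.22], [-1.0, -0.0, 0.0]]
[ 0.36851892 -0.16983189  0.44888801] 2.6667
[0.36940761 0.16987671 0.44885778] 4.0 [ 0.28299528  0.39215373 -0.97927277  1.77704953  0.35367334  1.16266298
  0.76222696]
```

View pics/w1.png

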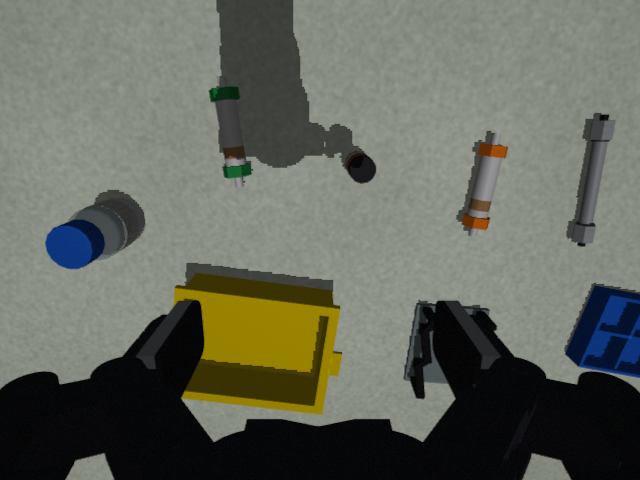

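View pics/w2.png

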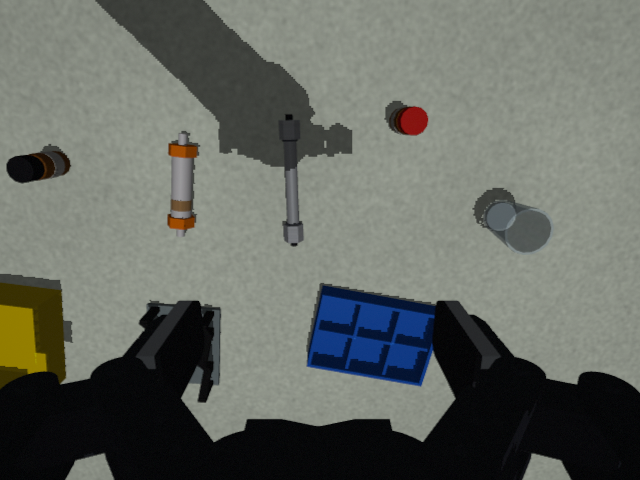

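w1 shows the green cartridge with collars at (225,93) and (237,171), the black cap at (361,168), and the tub at about (258,345). w2 shows the red cap at (413,121), the orange collars at (183,150) and (181,222), the column from (289,118) to (293,243), and the tray at (372,335) with its right edge hidden by a finger.

Run:
```python
from h import *
q=down(np.pi/2)
c=camera_info('wrist')
E1=ext('wrist',([.44,-.17,.38],q));E2=ext('wrist',([.44,.17,.38],q))
i1=cv2.imread('pics/w1.png');i2=cv2.imread('pics/w2.png')
print(E1[2],E2[2])
for n,i,e in(('w1',i1,E1),('w2',i2,E2)):
    for c,z in(('red',.061),('orange',.020),('green',.020)):
        for b in blobs(mask(i,c),60)[:4]: print(n,c,b[0],b[1],b[2],cast(e,b[1],z)[0].round(4))
    g=i.max(2)
    for b in blobs((g<42).astype(np.uint8)*255,150,(0,100,400,260)): print(n,'dark',b,cast(e,b[1],.061)[0].round(4))
for px in([289,118],[293,243],[288.5,129],[293,232]): print('col',cast(E2,px,.012).round(4))
# tray edges
m=mask(i2,'blue');k=max(cv2.findContours(m,cv2.RETR_EXTERNAL,cv2.CHAIN_APPROX_NONE)[0],key=cv2.contourArea)
print(cv2.approxPolyDP(k,5,True)[:,0].tolist())
P=cast(E2,[[322,284],[308,367],[422,385],[438,305]],.028)[:,:2];print(P.round(4).tolist(),P.mean(0),[np.linalg.norm(P[a]-P[(a+1)%4]).round(3) for a in range(4)])
m=mask(i1,'yellow');k=max(cv2.findContours(m,cv2.RETR_EXTERNAL,cv2.CHAIN_APPROX_NONE)[0],key=cv2.contourArea)
print(cv2.approxPolyDP(k,5,True)[:,0].tolist())
P=cast(E1,[[175,288],[340,308],[322,413]],.06)[:,:2];print(P.round(4).tolist(),(P[0]+P[2])/2)
```

```text
[ 0.36862501 -0.16885607  0.44914322] [0.36862501 0.17114393 0.44914322]
w1 orange 298 [492.9 150.4] [479 144  29  14] [0.4023 0.0191 0.02  ]
w1 orange 259 [475.2 222.3] [462 215  27  15] [0.4822 0.0093 0.02  ]
w1 green 303 [237.  170.7] [223 163  28  15] [ 0.4241 -0.2573  0.02  ]
w1 green 225 [219.   93.5] [210  87  20  14] [ 0.3447 -0.2712  0.02  ]
w1 dark (636, array([360.6, 167.5]), array([346, 153,  30,  30], dtype=int32)) [ 0.4156 -0.127   0.061 ]
w2 red 630 [413.5 120.4] [400 107  28  28] [0.3711 0.262  0.061 ]
w2 orange 310 [182.3 151.1] [169 144  28  14] [0.4031 0.0251 0.02  ]
w2 orange 262 [180.6 222.9] [168 216  27  14] [0.483  0.0152 0.02  ]
w2 dark (1012, array([ 29.4, 167.2]), array([  7, 153,  48,  30], dtype=int32)) [ 0.4154 -0.1131  0.061 ]
col [[0.3689 0.14   0.012 ]]
col [[0.5095 0.1418 0.012 ]]
col [[0.3803 0.1392 0.012 ]]
col [[0.4961 0.142  0.012 ]]
[[323, 286], [307, 365], [420, 385], [433, 350], [431, 342], [429, 348], [420, 345], [433, 306]]
[[0.5546, 0.1758], [0.667, 0.1587], [0.6934, 0.303], [0.5815, 0.3135]] [0.62411529 0.2377407 ] [np.float64(0.114), np.float64(0.147), np.float64(0.112), np.float64(0.14)]
[[175, 287], [174, 305], [185, 298], [201, 305], [200, 363], [314, 376], [328, 317], [313, 405], [189, 390], [181, 398], [321, 414], [327, 377], [337, 375], [341, 357], [332, 350], [339, 306]]
[[0.5452, -0.3236], [0.569, -0.1447], [0.7084, -0.164]] [ 0.62680152 -0.24379008]
```

Run:
```python
from h import *
Y=np.pi/2+.19
arm.movep([.371,.261,.24],down(Y)); im,E=wsnap('w3')
for b in blobs(mask(im,'red'),60)[:3]: print(b,cast(E,b[1],.061)[0].round(4))
print(arm.read_tool_pos(),arm.read_time(),arm.read_opening())
for T in([.371,.261,.1],[.6,.29,.105],[.6,.29,.22],[.58,.2,.105]): print(arm.ik(T,down(Y)))
```

```text
(632, array([321.1, 234.9]), array([300, 218,  38,  30], dtype=int32)) [0.3754 0.2641 0.061 ]
[0.37289132 0.26048462 0.24092788] 4.8 0.9983193563834113
[-0.25723283  0.74428858 -0.61008271  2.15466844  0.90058904  0.51813772
  0.19742143]
[-0.10035293  0.9732823  -0.72888177  1.53404501  0.75526088  0.93279448
  0.68388061]
[-0.06453279  0.84819426 -0.81673967  1.4536617   0.65160955  1.123307
  0.76397168]
[ 0.04363341  0.91403904 -0.72372224  1.69990511  0.78100147  0.84044183
  0.72538765]
```

View pics/w3.png

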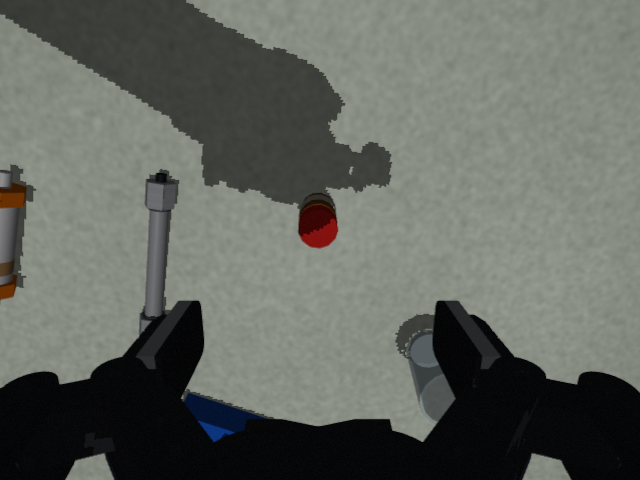

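w3 shows the red cap's top face centred at about (319,228), partly shaded, and the beaker ahead-right near (428,370). I'll check the beaker clearance and then grasp.

Run:
```python
from h import *
E=ext('wrist',(np.array(arm.read_tool_pos()),np.array(arm.read_eef_rot())))
c=cast(E,[318.7,227.5],.061)[0]; print(c, 'beaker base',cast(E,[424,349],0)[0], 'column',cast(E,[[161,190],[155,320]],.012))
c[0]=(c[0]+.371)/2+.0; print(c)
d=down(np.pi/2+.19)
arm.move_gripper(.65)
arm.line_to([c[0],c[1],.13],velocity=.15)
im,E=wsnap('w4'); print(arm.read_time(),arm.read_tool_pos(),arm.read_ft_force())
```

```text
[0.37142301 0.26158814 0.061     ] beaker base [0.48297245 0.37994824 0.        ] column [[0.37805108 0.13955601 0.012     ]
 [0.49114658 0.14259004 0.012     ]]
[0.37121151 0.26158814 0.061     ]
6.1417 [0.37150924 0.26206036 0.13071119] [-0.12869834 -0.31092043 -0.6423828 ]
```

View pics/w4.png

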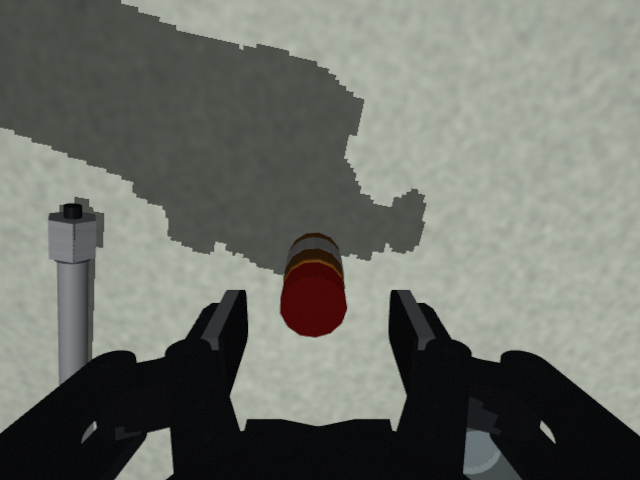

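w4 shows the cap top face centred at about (313.5,303). That is about 2 mm left of the jaw centre, so I'll correct for it and grasp.

Run:
```python
from h import *
E=ext('wrist',(np.array(arm.read_tool_pos()),np.array(arm.read_eef_rot())))
c=cast(E,[314,303],.061)[0]; print(c)
arm.line_to([c[0],c[1],.1005],velocity=.1)
arm.move_gripper(0.0,25)
im,E=wsnap('w5'); print(arm.read_time(),arm.read_tool_pos(),arm.read_ft_force(),arm.read_opening())
```

```text
[0.36991007 0.2611303  0.061     ]
6.9917 [0.37025879 0.2613185  0.10114364] [ 0.12703696 -0.60294507  5.37478447] 0.312240205938946
```

View pics/w5.png

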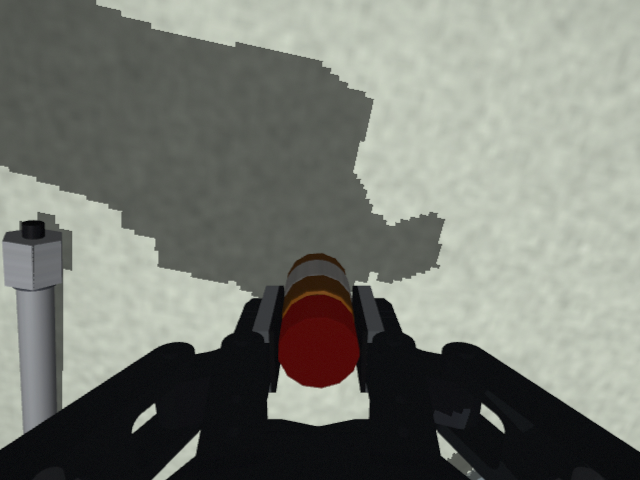

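w5 shows the vial upright and clamped between the pads. Next I'll lift it and look at the tray from behind the target bay.

Run:
```python
from h import *
d=down(np.pi/2+.19)
p=np.array(arm.read_tool_pos()); print(p)
arm.line_to([p[0],p[1],.20],velocity=.15)
arm.line_to([.53,.24,.22],velocity=.25)
im,E=wsnap('w6'); print(arm.read_time(),arm.read_tool_pos(),arm.read_ft_force(),arm.read_opening())
print(E)
```

```text
[0.37025879 0.2613185  0.10114364]
8.6583 [0.52783158 0.24071791 0.21942964] [-0.86559895  0.4172639  -0.59620198] 0.3137088723813285
((391.4412792184297, 391.4412792184297, 317.8206679487192, 234.30553990861068), array([[-1.91123265e-01,  9.41578847e-01,  2.77310607e-01],
       [ 9.81565859e-01,  1.83510441e-01,  5.34077035e-02],
       [-6.01827875e-04,  2.82406078e-01, -9.59294764e-01]]), array([0.45835075, 0.22779227, 0.28846804]))
```

View pics/w6.png

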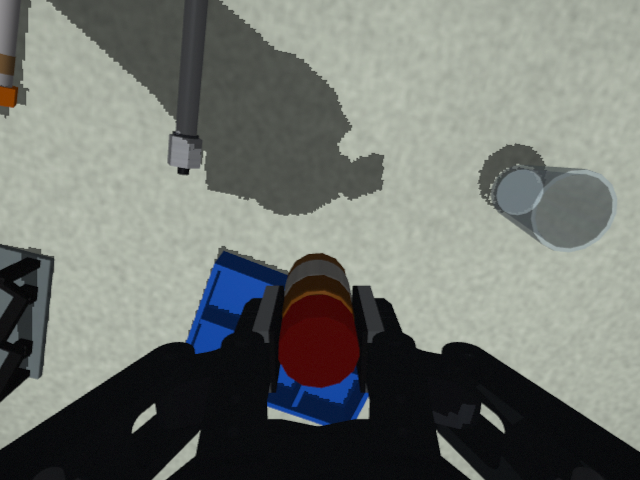

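w6 shows the tray's near edge running from (220,248) down to (290,270). The tray is therefore yawed the other way, at 79° rather than 101°, so I'll place with that yaw. I'll overlay the predicted tray on w6 as a check.

Run:
```python
from h import *
E=ext('wrist',(np.array(arm.read_tool_pos()),np.array(arm.read_eef_rot())))
im=cv2.imread('pics/w6.png'); it=cv2.imread('pics/a_top.png'); i2=cv2.imread('pics/w2.png'); E2=ext('wrist',([.441,.17,.38],down(np.pi/2)))
C=np.array([.631,.240]);a=-.19
R=np.array([[np.cos(a),-np.sin(a)],[np.sin(a),np.cos(a)]])
q=np.array([[-.05,-.074],[.05,-.074],[.05,.074],[-.05,.074]])@R.T+C
for I,e in((im,E),(it,ext('top')),(i2,E2)):
    for z,col in((.028,(0,255,255)),(0,(0,0,255))):
        cv2.polylines(I,[np.round(proj(e,np.c_[q,np.full(4,z)])*16).astype(np.int32)],True,col,1,cv2.LINE_AA,4)
o=np.hstack([cv2.resize(it[140:220,180:280],(500,400)),cv2.resize(i2[270:400,290:450],(300,244))[:, :].copy() if 0 else cv2.resize(i2[270:400,290:450],(300,400))])
cv2.imwrite('pics/o1.png',o);cv2.imwrite('pics/o2.png',im[200:480])
```

```text
(no output)
```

View pics/o1.png

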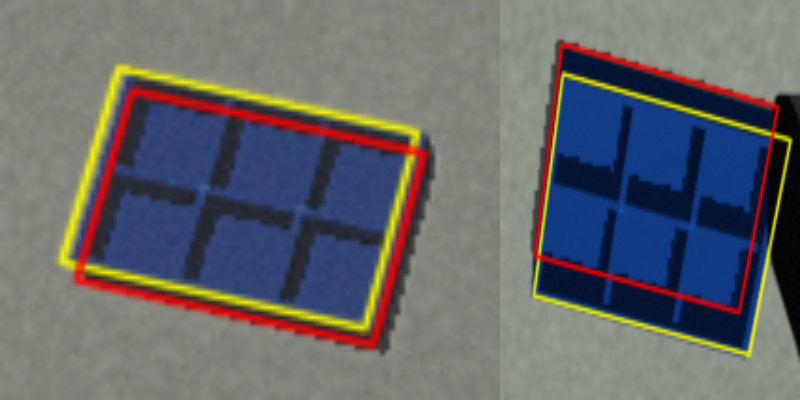

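View pics/o2.png

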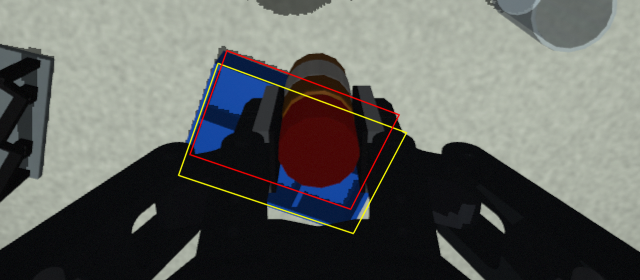

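The overlay fits within about 2 mm in all views. I'm adopting a tray centre of (0.630, 0.238) and yaw of -0.19, and placing red in bay (-24,+48).

```bash
cat >> h.py <<'E'
TC=np.array([.630,.238]);TA=-.19
def rot(a): return np.array([[np.cos(a),-np.sin(a)],[np.sin(a),np.cos(a)]])
def bay(x,y): return TC+rot(TA)@np.array([x,y])
E
python3 - <<'E'
from h import *
d=down(np.pi/2+TA); b=bay(-.024,.048); print(b)
arm.movep([*b,.19],d)
arm.line_to([*b,.115],velocity=.15)
arm.line_to([*b,.1055],velocity=.04)
print(arm.read_time(),arm.read_tool_pos(),arm.read_ft_force())
im,E=wsnap('w7')
E
```

```text
[0.61549713 0.28966882]
10.1917 [0.61550319 0.28965022 0.10553829] [ 0.08170651 -0.29382097  0.09352989]
```

View pics/w7.png

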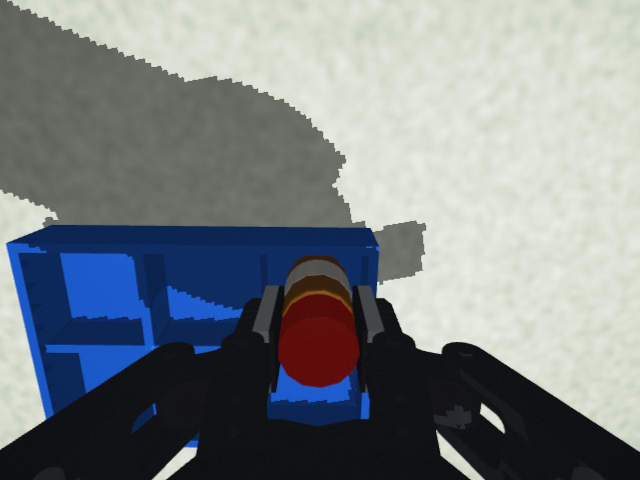

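w7 shows the vial centred in the right-hand near bay, with the tray edges square to the jaws. I'll release and then go look at the black vial.

Run:
```python
from h import *
p=np.array(arm.read_tool_pos())
arm.move_gripper(.45)
arm.line_to([p[0],p[1],.19],velocity=.15)
im,_=wsnap('w8')
arm.movep([.415,-.126,.24],down(np.pi/2+TA)); im2,E=wsnap('w9')
cv2.imwrite('pics/w89.png',np.hstack([im,im2])[:, :]) 
cv2.imwrite('pics/w89.png',cv2.resize(np.hstack([im,im2]),(800,300)))
m=(im2.max(2)<45).astype(np.uint8)*255
for b in blobs(m,150,(220,140,420,330)): print(b,cast(E,b[1],.061)[0])
print(arm.read_time(),arm.read_tool_pos())
```

```text
(1436, array([314.8, 227.3]), array([296, 203,  39,  48], dtype=int32)) [ 0.41370462 -0.12543496  0.061     ]
(584, array([261.7, 312.1]), array([249, 287,  21,  43], dtype=int32)) [ 0.46754756 -0.17388705  0.061     ]
(582, array([374.2, 312.1]), array([367, 287,  21,  43], dtype=int32)) [ 0.48239874 -0.09610615  0.061     ]
(448, array([404. , 315.3]), array([391, 300,  28,  30], dtype=int32)) [ 0.48882554 -0.07581286  0.061     ]
(438, array([231.9, 315.2]), array([220, 300,  26,  30], dtype=int32)) [ 0.46597047 -0.19509118  0.061     ]
13.0333 [ 0.41594582 -0.12519523  0.24014965]
```

View pics/w89.png

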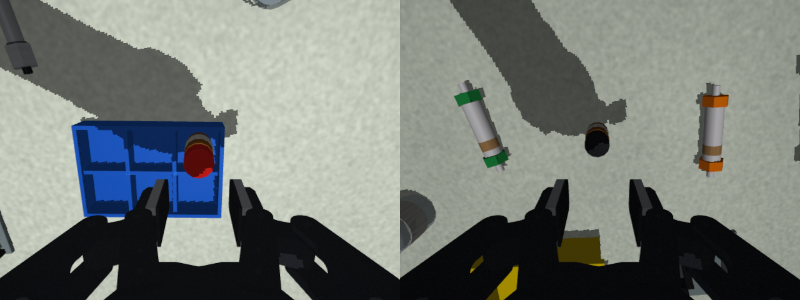

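View pics/w9.png

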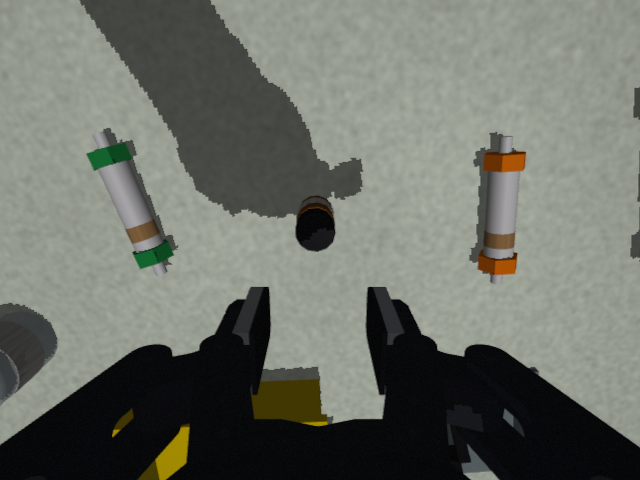

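w8 shows red standing in its bay. w9 shows the black cap's top face at (315.5,231.5), with both cartridges well clear of the jaws.

Run:
```python
from h import *
E=ext('wrist',(np.array(arm.read_tool_pos()),np.array(arm.read_eef_rot())))
c=cast(E,[315.5,231.5],.061)[0]; print(c)
arm.move_gripper(.62)
arm.line_to([c[0],c[1],.13],velocity=.15)
im,E=wsnap('w10')
m=(im.max(2)<45).astype(np.uint8)*255
for b in blobs(m,150,(255,200,380,360)): print(b,cast(E,b[1],.061)[0])
print(arm.read_time(),arm.read_tool_pos())
```

```text
[ 0.41656015 -0.12545868  0.061     ]
(3907, array([313.2, 300.2]), array([281, 263,  66,  75], dtype=int32)) [ 0.41339093 -0.12518692  0.061     ]
(483, array([313.3, 258.4]), array([285, 249,  58,  28], dtype=int32)) [ 0.3964368  -0.12183409  0.061     ]
14.2583 [ 0.41704279 -0.12546229  0.13064747]
```

View pics/w10.png

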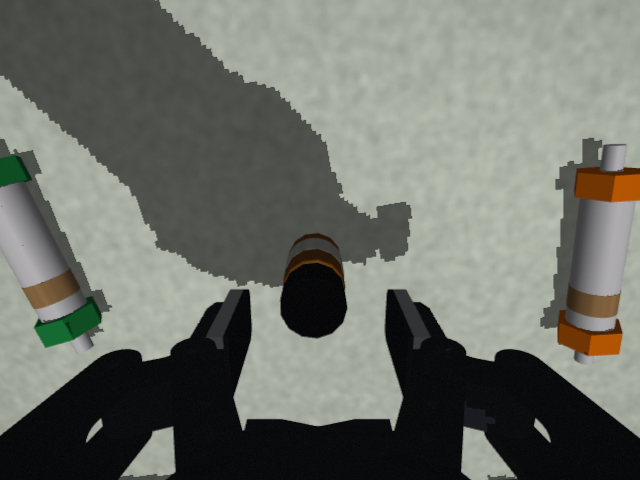

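w10 shows the cap at (314,304), with the same geometry as the red grasp. Same correction, then grasp and carry to bay (-24,-48).

Run:
```python
from h import *
E=ext('wrist',(np.array(arm.read_tool_pos()),np.array(arm.read_eef_rot())))
c=cast(E,[314,304.5],.061)[0]; print(c)
arm.line_to([c[0],c[1],.1005],velocity=.1)
arm.move_gripper(0.0,25)
z=arm.read_tool_pos()[2]; print(z,arm.read_opening(),arm.read_ft_force())
arm.line_to([c[0],c[1],.20],velocity=.15)
b=bay(-.024,-.048); d=down(np.pi/2+TA)
arm.movep([*b,.20],d)
arm.line_to([*b,.115],velocity=.15)
arm.line_to([*b,z+.0045],velocity=.04)
print(arm.read_time(),arm.read_tool_pos(),arm.read_ft_force(),arm.read_opening())
im,E=wsnap('w11')
```

```text
[ 0.41551671 -0.12538465  0.061     ]
0.10115967882181016 0.3149956175505787 [-0.87334887 -0.29240322  4.13694787]
18.3333 [0.59734914 0.19542494 0.10569567] [-0.51924206  0.59364517 -0.5090629 ] 0.3137786942444159
```

View pics/w11.png

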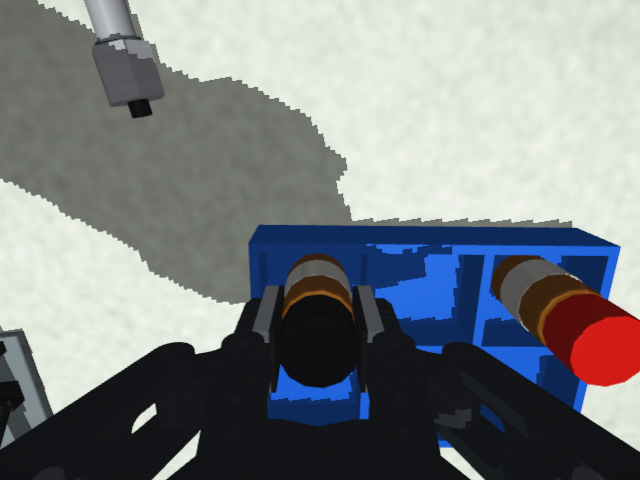

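w11 shows the black vial in the left near bay and red standing in the right near bay. I'll release and look at the orange cartridge, then the tub.

Run:
```python
from h import *
p=np.array(arm.read_tool_pos())
arm.move_gripper(.45)
arm.line_to([p[0],p[1],.20],velocity=.15)
im,_=wsnap('w12')
arm.movep([.442,.016,.24],down(np.pi/2-.12)); im2,E=wsnap('w13')
cv2.imwrite('pics/w1213.png',cv2.resize(np.hstack([im,im2]),(800,300)))
B=[b for b in blobs(mask(im2,'orange'),100)][:3]
for b in B: print(b,cast(E,b[1],.018)[0])
print(arm.read_time(),arm.read_tool_pos(),arm.read_opening())
```

```text
(544, array([314.3, 264.7]), array([295, 254,  39,  20], dtype=int32)) [0.4837716  0.01082272 0.018     ]
(130, array([329.1, 158.5]), array([323, 153,  12,  15], dtype=int32)) [0.40235254 0.03174048 0.018     ]
20.4833 [0.4434211  0.01727941 0.24015455] 0.4507566361217478
```

View pics/w1213.png

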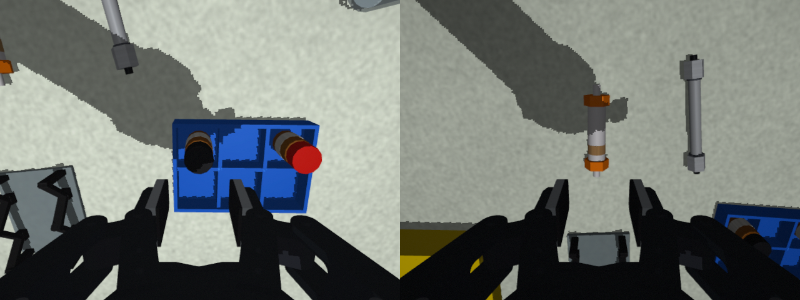

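w12 shows both vials standing. w13 shows the orange collars at about (314,159) and (314,265), in line with the jaws' normal.

Run:
```python
from h import *
E=ext('wrist',(np.array(arm.read_tool_pos()),np.array(arm.read_eef_rot())))
P=cast(E,[[314.3,159.5],[314.3,264.7]],.018); c=P.mean(0); print(P,c,np.linalg.norm(P[1]-P[0]),np.arctan2(*(P[1]-P[0])[[1,0]]))
arm.move_gripper(.6)
arm.line_to([c[0],c[1],.1],velocity=.2)
arm.line_to([c[0],c[1],.0765],velocity=.06)
print(arm.read_ft_force(),arm.read_tool_pos())
arm.move_gripper(0.0,35)
print(arm.read_ft_force(),arm.read_opening(),arm.read_tool_pos())
wsnap('w14'); print(arm.read_time())
```

```text
[[0.401873   0.02124434 0.018     ]
 [0.4838508  0.01125706 0.018     ]] [0.4428619 0.0162507 0.018    ] 0.0825839260684359 -0.12123161873001274
[-0.34850899 -0.32041084 -0.07931826] [0.44292678 0.01628906 0.07661648]
[-0.64830413 -0.50769628  4.25062845] 0.24184913141053138 [0.44302383 0.01625033 0.07688831]
22.5833
```

View pics/w14.png

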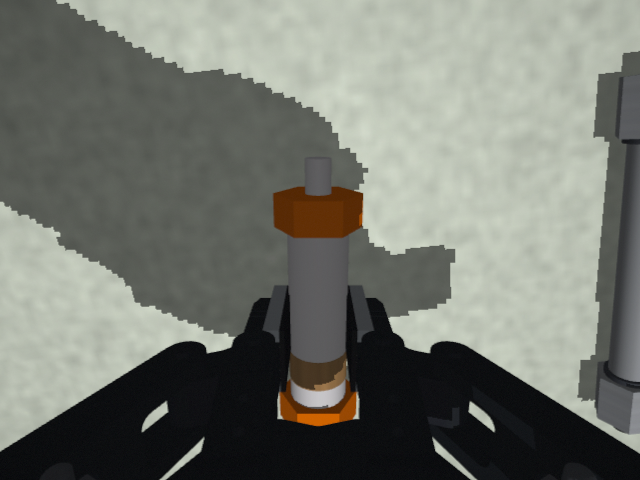

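Run:
```python
from h import *
p=np.array(arm.read_tool_pos())
arm.line_to([p[0],p[1],.2],velocity=.2)
print(arm.read_opening(),arm.read_ft_force())
it=cv2.imread('pics/a_top.png'); i1=cv2.imread('pics/w1.png')
C=np.array([.625,-.245]);a=-.13
q=np.array([[-1,-1],[1,-1],[1,1],[-1,1]])*[.065,.085]@rot(a).T+C
q2=np.array([[-1,-1],[1,-1],[1,1],[-1,1]])*[.060,.080]@rot(a).T+C
e1=ext('wrist',([.440,-.170,.38],down(np.pi/2)))
for I,e in((i1,e1),(it,ext('top'))):
    for Q,z,col in((q,.06,(0,0,255)),(q2,.005,(255,0,255))):
        cv2.polylines(I,[np.round(proj(e,np.c_[Q,np.full(4,z)])*16).astype(np.int32)],True,col,1,cv2.LINE_AA,4)
cv2.imwrite('pics/o3.png',np.hstack([cv2.resize(it[140:235,380:490],(400,345)),cv2.resize(i1[250:430,160:360],(400,345))]))
```

```text
0.24060876666592856 [ 0.36220655  0.21346387 -0.59305292]
```

View pics/o3.png

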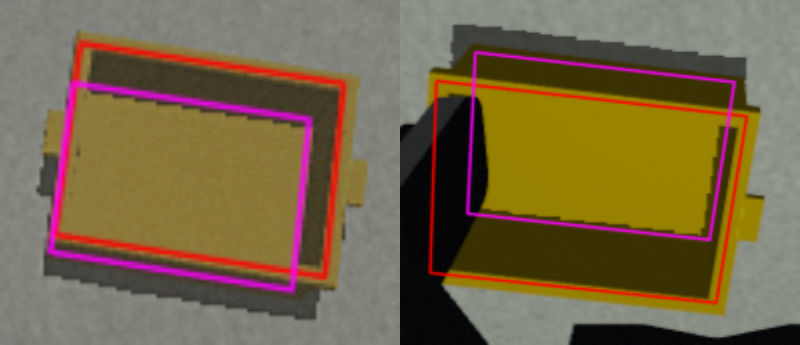

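The overlay fits to within 3 mm, with the lip just outside the red box. Next is orange into the far half of the tub.

```bash
cat >> h.py <<'E'
UC=np.array([.625,-.247]);UA=-.13
def tub(x,y): return UC+rot(UA)@np.array([x,y])
E
python3 - <<'E'
from h import *
d=down(UA); b=tub(.026,0); print(b)
print(np.round(arm.read_joint_positions(),2),np.round(arm.ik([*b,.2],d),2))
arm.movep([*b,.2],d)
arm.line_to([*b,.1],velocity=.15)
arm.line_to([*b,.087],velocity=.05)
print(arm.read_tool_pos(),arm.read_ft_force(),arm.read_opening())
arm.move_gripper(.36)
arm.line_to([*b,.2],velocity=.2)
cv2.imwrite('pics/s1.png',snapshot('scene'))
arm.movep([.383,-.267,.24],down(np.pi/2-UA+.0)) if 0 else None
print(arm.read_time())
E
```

```text
[ 0.65078061 -0.25037049]
[ 0.45  0.57 -0.79  2.11  0.63  0.71  0.7 ] [ 0.5   0.81 -0.32  1.38  0.28  1.   -0.01]
[ 0.652227   -0.25073628  0.08966943] [-1.82664473 -0.47139917  8.93861932] 0.2420921355081909
26.8833
```

View pics/s1.png

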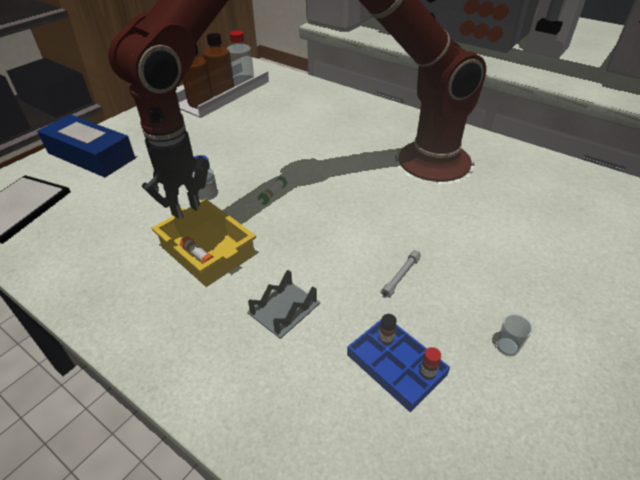

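s1 shows orange lying in the tub at about (195,250) and both vials standing in the tray. Orange touched down about 3 mm early at 9 N, so I'll verify its lie later. Now green.

Run:
```python
from h import *
y=np.pi/2+.14
print(np.round(arm.ik([.383,-.266,.24],down(y)),2))
arm.movep([.383,-.266,.24],down(y)); im,E=wsnap('w15')
for b in blobs(mask(im,'green'),100)[:3]: print(b,cast(E,b[1],.018)[0])
print(arm.read_time(),arm.read_tool_pos())
it=snapshot('top'); cv2.imwrite('pics/t2.png',np.hstack([cv2.resize(im,(427,320)),cv2.resize(it[140:240,380:490],(352,320))]))
```

```text
[ 1.16  0.56 -0.89  2.    0.58  0.85  1.66]
(576, array([317.2, 266.1]), array([299, 254,  38,  22], dtype=int32)) [ 0.42498535 -0.25990225  0.018     ]
(474, array([320.4, 163.8]), array([301, 153,  40,  20], dtype=int32)) [ 0.34490937 -0.26872934  0.018     ]
28.4083 [ 0.38365876 -0.26604661  0.23986493]
```

View pics/t2.png

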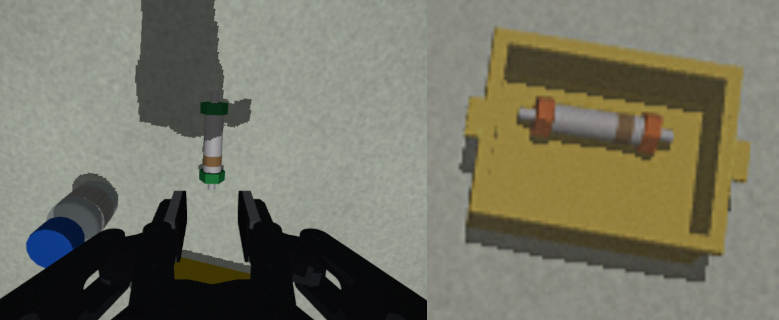

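View pics/w15.png

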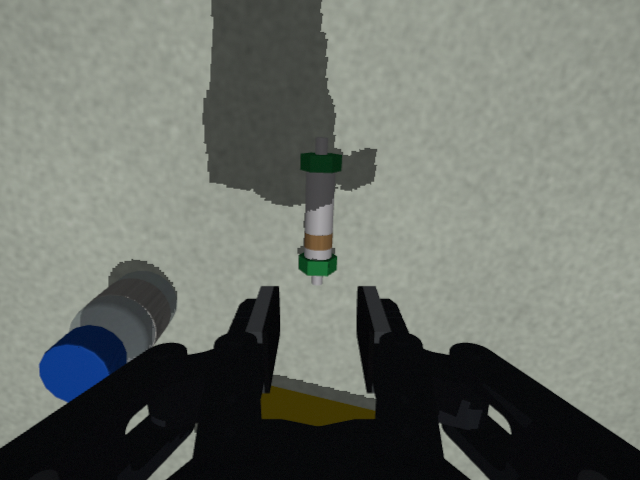

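t2 shows orange lying flat in the far half of the tub. w15 shows the green collars at (320,163) and (317,266), with the bottle clear of the left finger.

Run:
```python
from h import *
E=ext('wrist',(np.array(arm.read_tool_pos()),np.array(arm.read_eef_rot())))
P=cast(E,[[320.4,163.5],[317.2,266]],.018); c=P.mean(0); a=np.arctan2(*(P[1]-P[0])[[1,0]]); print(c,a,'bottle',cast(E,[[84,365]],.105),cast(E,[145,290],0))
arm.move_gripper(.55)
arm.line_to([c[0],c[1],.12],velocity=.2,ori=down(np.pi/2+a))
arm.line_to([c[0],c[1],.0765],velocity=.1)
arm.move_gripper(0.0,35)
print(arm.read_ft_force(),arm.read_opening(),arm.read_tool_pos())
arm.line_to([c[0],c[1],.22],velocity=.2)
im,_=wsnap('w16')
d=down(UA); b=tub(-.026,0)
arm.movep([*b,.22],d)
arm.line_to([*b,.105],velocity=.15)
arm.line_to([*b,.091],velocity=.05)
print(arm.read_tool_pos(),arm.read_ft_force(),arm.read_opening(),arm.read_time())
wsnap('w17')
```

```text
[ 0.38494189 -0.26422908  0.018     ] 0.11045625020726611 bottle [[ 0.47455568 -0.39491237  0.105     ]] [[ 0.47456001 -0.40246544  0.        ]]
[0.43558976 0.55233166 6.66607594] 0.23960430901626514 [ 0.38531025 -0.26444397  0.07729509]
[ 0.59911379 -0.24356459  0.09080029] [ 0.4832052  -0.23808599 -0.96734142] 0.24123962250397044 34.1
```

View pics/w17.png

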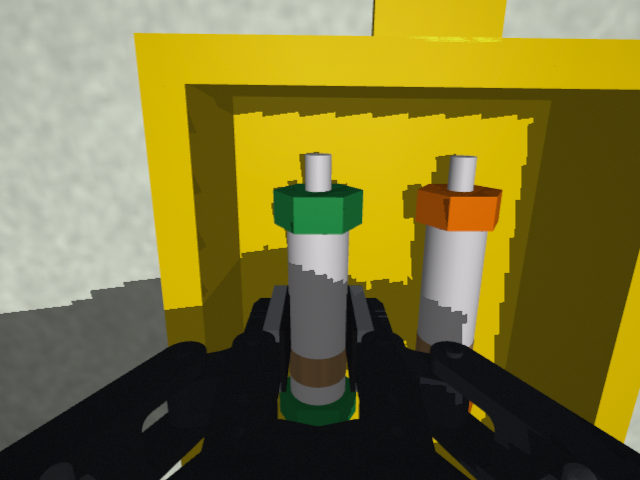

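w17 shows green held level in the tub beside orange. I'll release and then look at the column.

Run:
```python
from h import *
p=np.array(arm.read_tool_pos())
arm.line_to([p[0],p[1],.0875],velocity=.05); print(arm.read_ft_force())
arm.move_gripper(.34)
arm.line_to([p[0],p[1],.22],velocity=.2)
arm.movep([.439,.141,.24],down(np.pi/2+.02)); im,E=wsnap('w18')
it=snapshot('top'); cv2.imwrite('pics/t3.png',np.hstack([cv2.resize(im,(427,320)),cv2.resize(it[140:240,380:490],(352,320))]))
print(arm.read_time(),arm.read_tool_pos())
```

```text
[-0.85363751  0.70852589  7.56966275]
37.1 [0.43986766 0.13994586 0.23974776]
```

View pics/t3.png

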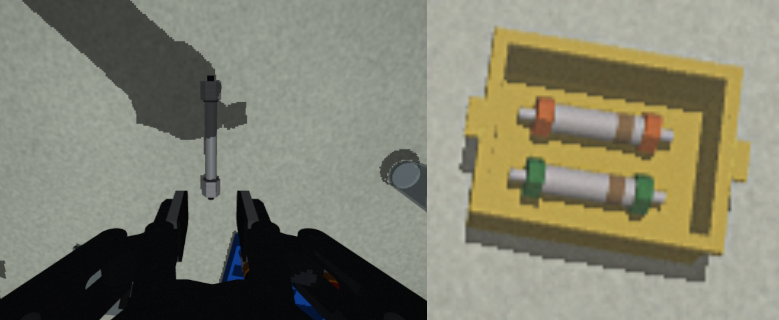

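View pics/w18.png

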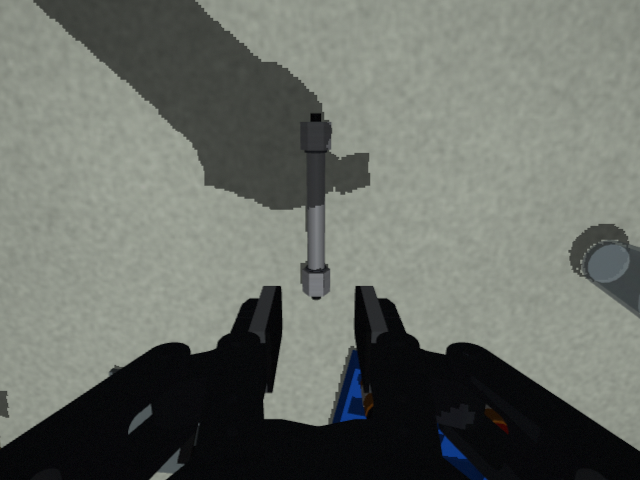

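t3 shows both cartridges flat in the tub. w18 shows the column vertical in the image, from plug tips (316,113) to (317,299). I'll look over the rack once before grasping it.

Run:
```python
from h import *
E=ext('wrist',(np.array(arm.read_tool_pos()),np.array(arm.read_eef_rot())))
print(cast(E,[[316,113],[317,299]],.010).round(4).tolist(),cast(E,[[316,150],[316.5,265]],.016).round(4).tolist())
arm.movep([.625,-.005,.26],down(np.pi/2)); im,E=wsnap('w19'); print(arm.read_tool_pos().tolist(),arm.read_eef_rot().tolist(),arm.read_time())
```

```text
[[0.3652, 0.1382, 0.01], [0.5141, 0.1414, 0.01]] [[0.3912, 0.1387, 0.016], [0.4814, 0.1405, 0.016]]
[0.6237460988930994, -0.002370530047557266, 0.2602023378228494] [-0.0008710702219250891, 0.7074646509318203, 0.0020034232399520125, 0.7067453538679317] 38.0917
```

View pics/w19.png

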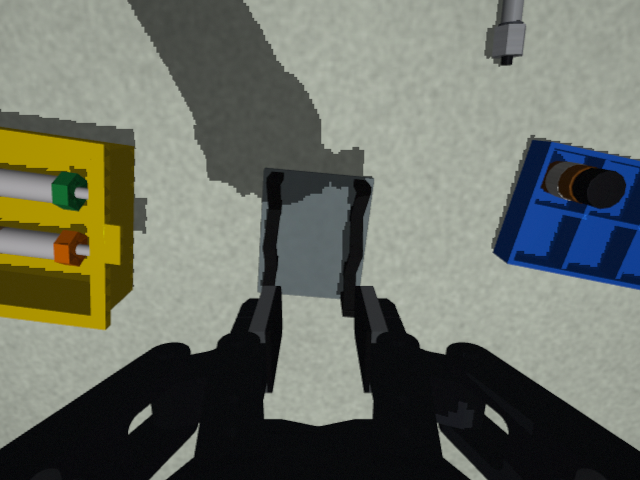

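w19 shows the rack base corners at (264,168), (373,178) and (259,291). Its saddles run vertically in the image at u of about 272 and 357.

Run:
```python
from h import *
pose=([0.6237460988930994, -0.002370530047557266, 0.2602023378228494],[-0.0008710702219250891, 0.7074646509318203, 0.0020034232399520125, 0.7067453538679317])
E=ext('wrist',pose); im=cv2.imread('pics/w19.png')
P=cast(E,[[264,168],[373,178],[259,291]],.005)[:,:2]; print(P.round(4).tolist(),np.linalg.norm(P[1]-P[0]),np.linalg.norm(P[2]-P[0]))
y=P[1]-P[0];x=P[2]-P[0];print(np.arctan2(y[1],y[0])-np.pi/2,np.arctan2(x[1],x[0]),(P[1]+P[2])/2)
it=cv2.imread('pics/a_top.png'); T=ext('top')
C=(P[1]+P[2])/2; a=(np.arctan2(y[1],y[0])-np.pi/2+np.arctan2(x[1],x[0]))/2
w2=cv2.imread('pics/w1.png'); E1=ext('wrist',([.441,-.171,.38],down(np.pi/2)))
q=np.array([[-1,-1],[1,-1],[1,1],[-1,1]])*[.056,.046]@rot(a).T+C
for I,e in((im,E),(it,T),(w2,E1)):
    cv2.polylines(I,[np.round(proj(e,np.c_[q,np.full(4,.006)])*16).astype(np.int32)],True,(0,0,255),1,cv2.LINE_AA,4)
    for s in(-1,1):
      for t in (-1,1):  # saddles top centre lines peaks
        L=np.array([[-.05,s*.034+t*.005],[.05,s*.034+t*.005]])@rot(a).T+C
        cv2.polylines(I,[np.round(proj(e,np.c_[L,[.043,.043]])*16).astype(np.int32)],False,(0,255,255),1,cv2.LINE_AA,4)
cv2.imwrite('pics/o4.png',np.hstack([cv2.resize(im[150:330,230:400],(400,420)),cv2.resize(it[140:215,295:370],(400,420))]))
print(C,a)
```

```text
[[0.592, -0.0454], [0.5998, 0.0446], [0.7023, -0.0538]] 0.09042828008405905 0.11068662619988567
-0.08709019116239847 -0.07563733965498995 [ 0.65109645 -0.00458495]
[ 0.65109645 -0.00458495] -0.08136376540869421
```

View pics/o4.png

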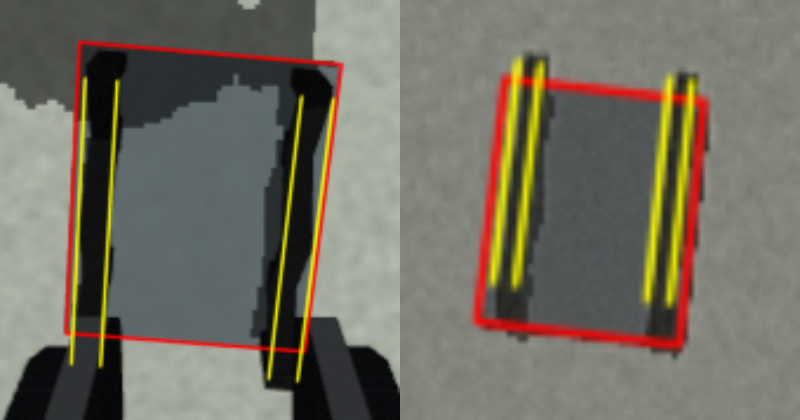

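The base sizes come out at 90 x 111 mm against 92 x 112 true. The top camera suggests y should be about 2 mm lower, so I'll use the centre (0.651,-0.0055) and angle -0.081. Grasping the column now.

Run:
```python
from h import *
c=[.4390,.1397]; d=down(np.pi/2+.0205)
arm.move_gripper(.5)
arm.movep([*c,.16],d)
arm.line_to([*c,.12],velocity=.1)
im,E=wsnap('w20')
arm.line_to([*c,.0755],velocity=.1)
arm.move_gripper(0.0,70)
print(arm.read_ft_force(),arm.read_opening(),arm.read_tool_pos(),arm.read_time())
im,E2=wsnap('w21')
cv2.imwrite('pics/w2021.png',cv2.resize(np.hstack([im,im]),(10,10)))
print(E[1].tolist(),E[2].tolist())
```

```text
[-0.79915162 -0.60462623  5.3305264 ] 0.13386115318590577 [0.43930787 0.13953167 0.07631772] 40.9583
[[-0.019956244549845674, 0.9580906840044384, 0.28576911926828436], [0.9998007781958252, 0.019235238180317697, 0.005330059208403395], [-0.00039015700094170355, 0.285818555793795, -0.9582836745669108]] [0.36816014492573856, 0.13934652767141256, 0.1891585472480104]
```

View pics/w20.png

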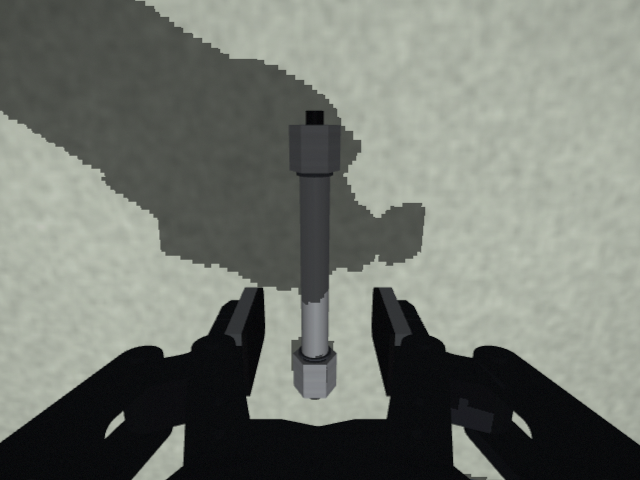

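View pics/w21.png

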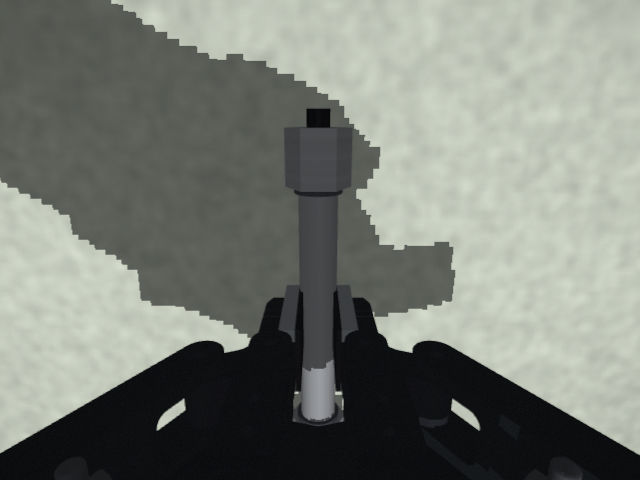

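w20 and w21 show the column centred between the pads. I'll check its midpoint from the plug tip at (314.5,111), the ring edges, and w21's plug tip at (318,109).

Run:
```python
from h import *
E=((391.4413,391.4413,317.8207,234.3055),np.array([[-0.019956244549845674, 0.9580906840044384, 0.28576911926828436], [0.9998007781958252, 0.019235238180317697, 0.005330059208403395], [-0.00039015700094170355, 0.285818555793795, -0.9582836745669108]]),np.array([0.36816014492573856, 0.13934652767141256, 0.1891585472480104]))
t=cast(E,[314.5,111],.013)[0]; print('w20 plug',t, t[0]+.074)
r=cast(E,[[315,176],[315,348]],.0175); print('rings',r)
E2=ext('wrist',(np.array(arm.read_tool_pos()),np.array(arm.read_eef_rot())))
t=cast(E2,[318,109],.013)[0]; print('w21 plug',t,t[0]+.074); print('w21 ring',cast(E2,[318,194],.0165)[0]+[.046,0,0])
p=arm.read_tool_pos()
arm.line_to([p[0],p[1],.1],velocity=.05); print(arm.read_ft_force(),arm.read_wrist_torque()); im,E=wsnap('w22')
```

```text
w20 plug [0.36549439 0.13779877 0.013     ] 0.43949439476943414
rings [[0.39272146 0.13853364 0.0175    ]
 [0.47881041 0.14007462 0.0175    ]]
w21 plug [0.36536874 0.13909735 0.013     ] 0.43936874093925893
w21 ring [0.43841946 0.13964835 0.0165    ]
[ 0.28146478 -0.40616764 -3.7264984 ] [ 0.03365739  0.01312763 -0.07009659]
```

View pics/w22.png

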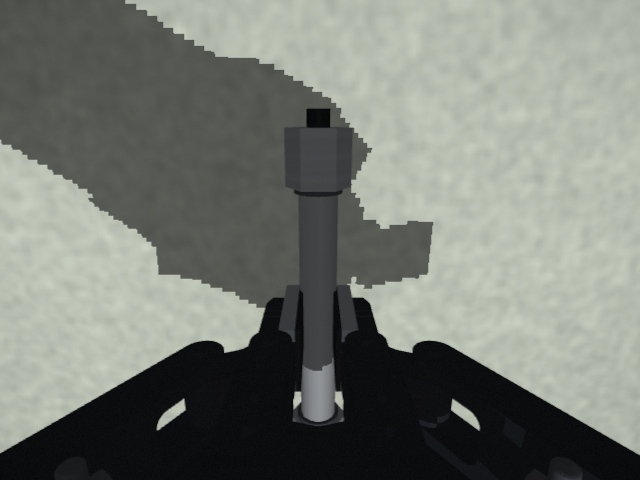

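The column's midpoint is within 0.5 mm of the grasp point and it hangs level. Carrying it over the near groove.

```bash
cat >> h.py <<'E'
RC=np.array([.651,-.0055]);RA=-.081
E
python3 - <<'E'
from h import *
p=arm.read_tool_pos(); g=RC+rot(RA)@np.array([-.025,0]); d=down(RA)
arm.line_to([p[0],p[1],.2],velocity=.15)
arm.movep([*g,.2],d)
arm.line_to([*g,.128],velocity=.12)
print(g,arm.read_tool_pos(),arm.read_time(),arm.read_opening()); wsnap('w23')
cv2.imwrite('pics/s2.png',snapshot('scene')[230:350,230:340].repeat(5,0).repeat(5,1))
E
```

```text
[ 0.62608197 -0.00347721] [ 0.62655558 -0.00308725  0.12866652] 44.2 0.12855694869734274
```

View pics/w23.png

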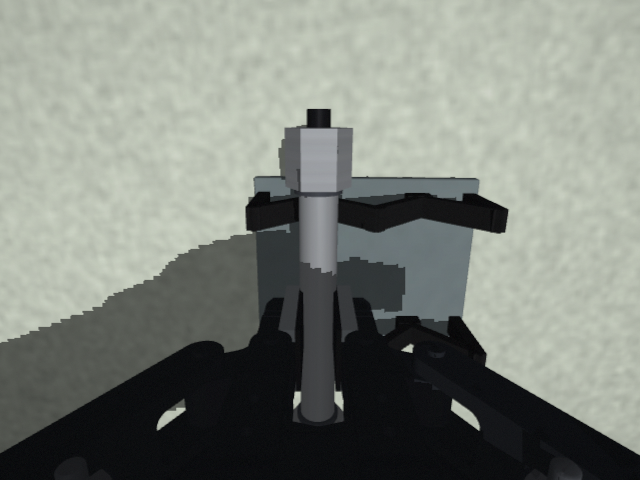

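View pics/s2.png

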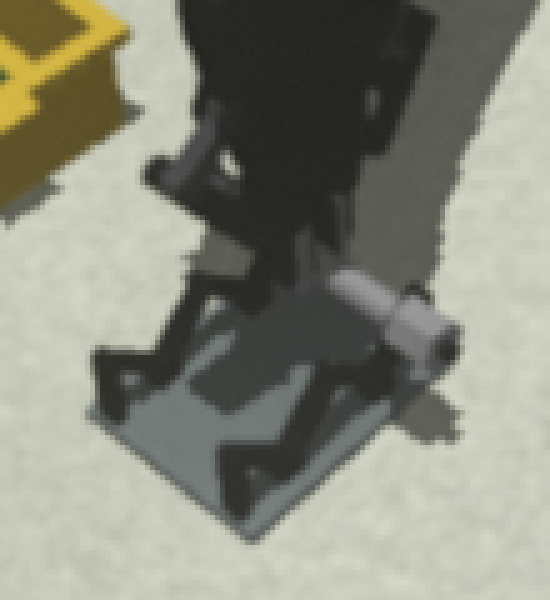

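Run:
```python
from h import *
E=ext('wrist',(np.array(arm.read_tool_pos()),np.array(arm.read_eef_rot())))
P=cast(E,[[254,177.5],[478.5,179.5]],.006)[:,:2]; y=rot(RA)@[0,1]
m=P.mean(0); v=P[1]-P[0]; a=np.arctan2(v[1],v[0]); print(P,np.linalg.norm(v),'angle',a,'centre',m-.046*(rot(a)@[0,1]))
pk=cast(E,[[375,220]],.043)[:,:2]; print('mid peak in rack frame (expect 0,34)',rot(RA).T@(pk[0]-RC))
nt=cast(E,[[421,196]],.018)[:,:2]; print('notch (expect 25,39)',rot(RA).T@(nt[0]-RC))
for z,u in((.026,[319,109]),(.07,[319,109])): pass
print('plug', rot(RA).T@(cast(E,[319,109],.0655)[0,:2]-RC))
```

```text
[[0.6007305  0.04463345]
 [0.71083787 0.03470351]] 0.11055422537632263 angle -0.08994083401991369 centre [ 0.65165249 -0.00614559]
mid peak in rack frame (expect 0,34) [0.00052261 0.03388245]
notch (expect 25,39) [0.02540221 0.03900161]
plug [-0.02261903  0.0767456 ]
```

w23 gives a rack centre of (0.6517,-0.0061). The mid peak and notch land within 0.5 mm of where they should be, so I'll lower the column.

Run:
```python
from h import *
g=np.array([.6514,-.0058])+rot(-.085)@np.array([-.025,0]); d=down(-.085)
arm.line_to([*g,.105],velocity=.1,ori=d)
for z in(.098,.096,.0945,.0935):
    arm.line_to([*g,z],velocity=.04); arm.pause(.1); f=arm.read_ft_force(); print(z,arm.read_tool_pos(),f)
    if f[2]>2: break
wsnap('w24'); cv2.imwrite('pics/s3.png',snapshot('scene')[230:350,230:340].repeat(5,0).repeat(5,1)); print(arm.read_time())
```

```text
0.098 [ 0.62660693 -0.00364922  0.09814267] [ 0.23304718 -0.4914618  -2.67765286]
0.096 [ 0.62650464 -0.0036905   0.09601676] [ 0.25238476 -0.86129552 -2.3710491 ]
0.0945 [ 0.62637875 -0.00359515  0.09502415] [-2.50629833  0.3186944   3.39062909]
45.9083
```

View pics/w24.png

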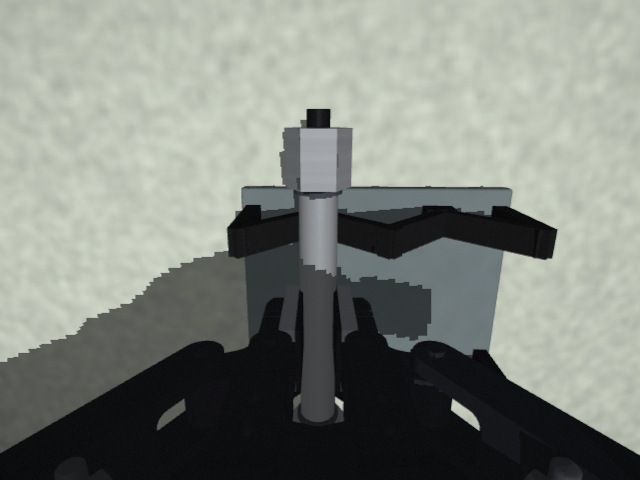

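View pics/s3.png

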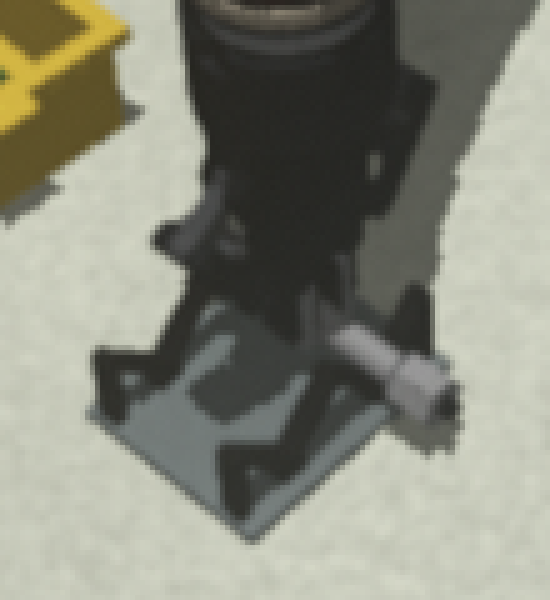

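w24 and s3 show the tube in the near notch with its nut outside the saddle. Contact came at z 0.095, about the seated height. I'll press slightly, release, retreat and check.

Run:
```python
from h import *
p=arm.read_tool_pos()
arm.line_to([p[0],p[1],.0940],velocity=.03); print(arm.read_tool_pos(),arm.read_ft_force())
arm.move_gripper(.25); arm.pause(.2); arm.move_gripper(.4)
print(arm.read_ft_force())
arm.line_to([p[0],p[1],.19],velocity=.15)
arm.pause(.2)
wsnap('w25')
arm.movep([.5,.0,.36],down(np.pi/2)); arm.pause(.3); im,E=wsnap('w26'); print(arm.read_tool_pos(),arm.read_time())
cv2.imwrite('pics/s4.png',snapshot('scene'))
np.savez('E26.npz',R=E[1],o=E[2])
```

```text
[ 0.62638073 -0.00359724  0.09492614] [-3.57090903 -0.11620189  7.08691974]
[ 0.58836135  0.40307598 -0.22145061]
[5.00095107e-01 4.75386808e-05 3.59756095e-01] 49.6167
```

View pics/w25.png

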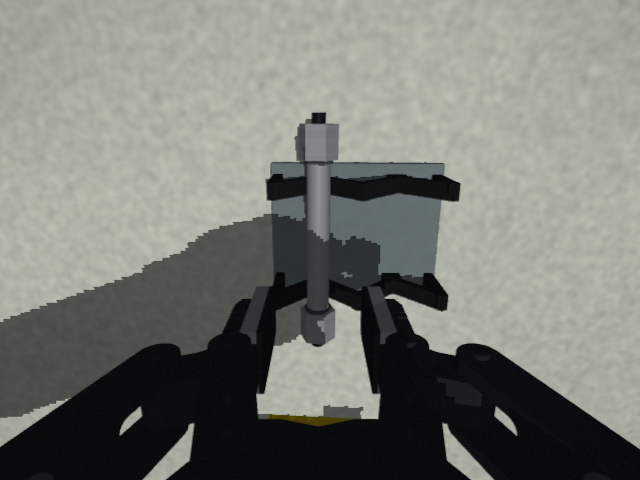

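View pics/w26.png

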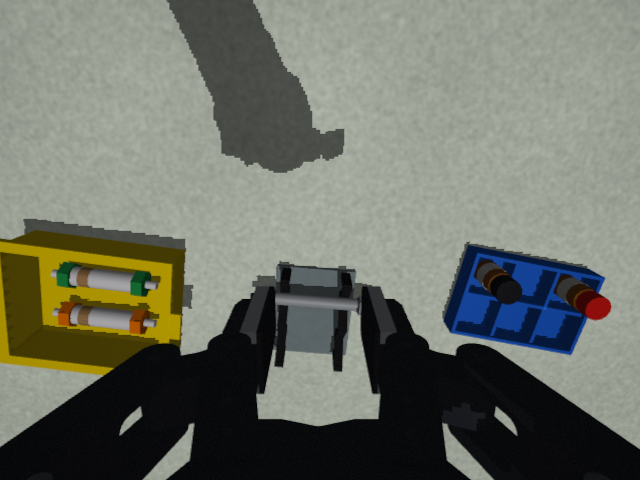

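View pics/s4.png

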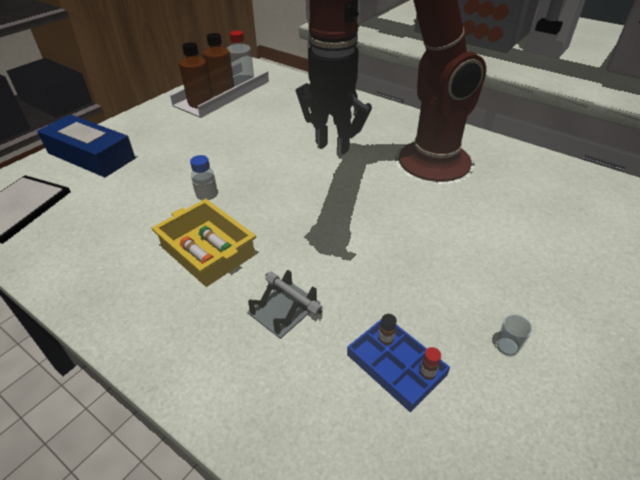

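w25, w26 and s4 show the column in the near groove, with its nuts outside both saddles. The vials stand in their bays, both cartridges are in the tub, and the bottle and beaker have not moved. I'll measure the column's centring and height numerically.

Run:
```python
from h import *
E=ext('wrist',([.6264,-.0036,.19],down(-.085)))
C=np.array([.6514,-.0058]);r=rot(-.085).T
for z in(.028,):
    P=cast(E,[[319,113],[318,346]],z); q=(P[:,:2]-C)@r.T; print('plug tips rack frame',q, 'mid',q.mean(0),'len',np.linalg.norm(q[1]-q[0]))
# height from two views: nut outer-face ends in scene view vs plane x=-25
cv2.imwrite('pics/s5.png',cv2.resize(cv2.imread('pics/s4.png')[255:345,235:335],(700,630),interpolation=cv2.INTER_CUBIC))
S=ext('scene')
X=np.array([[-.025,-.074],[-.025,.074]])@rot(-.085).T+C
for z in(.028,.033): print(z,proj(S,np.c_[X,[z,z]]))
```

```text
plug tips rack frame [[-0.02343439  0.0739808 ]
 [-0.02395398 -0.07589204]] mid [-0.02369418 -0.00095562] len 0.14987374217459212
0.028 [[265.09992075 274.10823633]
 [319.65998377 311.95869728]]
0.033 [[264.8793472  272.43683049]
 [319.63665727 310.2999761 ]]
```

View pics/s5.png

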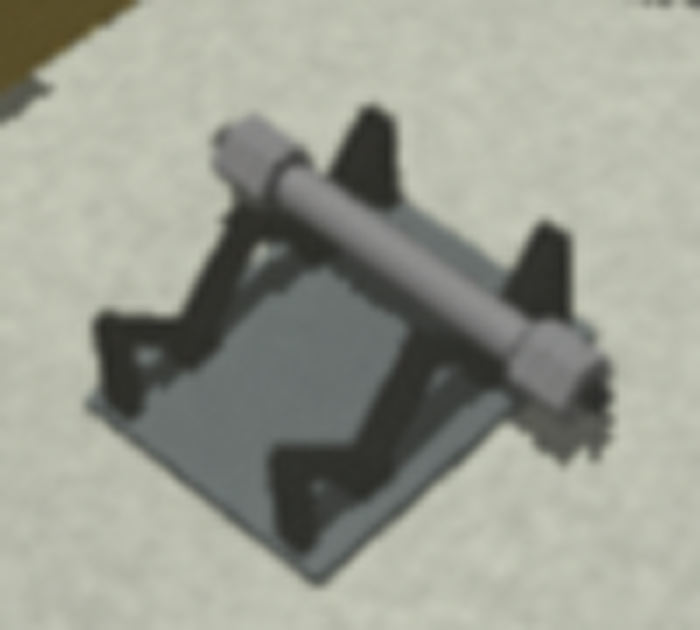

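Run:
```python
from h import *
print(arm.read_time(),arm.read_ft_force()); ticket.finish_job()
```

```text
49.6667 [-0.33214709  0.51271129 -0.09000531]
the job is handed in; nothing more can be done
```

I cleared the bench in the order asked and handed the job in at 49.7 s of the 122 s allowed. The arm stood clear of everything at hand-in. `finish_job` gives no verdict, so what follows rests on my own last checks.

- **Vials:** Red and black stand upright in the two opposite near bays of the blue tray. They were upright in every view after release.
- **Cartridges:** Orange and green lie flat side by side in the yellow tub, below the rim. Both touched down a little early, at 9 N and 8 N, well under the 40 N limit.
- **Column:** It lies in the near groove of the rack with its nuts outside both saddles. Measured off-centre by about 1 mm along the groove. The measured length was 150 mm against 148 mm true.
- **Bottle and beaker:** They look unmoved in the last scene picture.

Two checks were not a clean match:

- **Seating height:** The gripper stopped 0.6 mm above the computed seated height for the column, within the 2 mm calibration.
- **Column tilt:** The plug-tip pixels in the scene picture differed from the prediction by 1 to 2 pixels, in opposite directions at the two ends. The slopes of the tube and nuts fell on either side of the predicted slope, so I took this as pixel error rather than tilt.

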